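# Put the eraser away in the snap-lid box

### The job

Squeeze the two orange side tabs of the blue box together so that its white lid springs open, put the eraser inside the box, and press the lid shut again until it snaps home and stays closed. Leave the roll of tape, the binder clip and the coaster where they are.

Things in the scene. Friction and masses are not known exactly. Their poses are not given: they have to be found in the camera images.
- storage_box: blue storage box with a white snap lid, fixed to the desk. Outer 90 (x) x 110 (y) x 45 mm high without the lid, walls and floor 3 mm; origin at the centre of its underside. Lid 90 x 110 mm, on top from z = 45 to 50 mm, hinged along the rear (+x) edge. Latch housing on the front (-x) face, toward the robot: 34 mm deep (x), 44 wide (y), z = 3 to 43 mm
- latch (a point): point midway between the two orange tabs: in the box's frame at (-60.5, 0, 26) mm, axes as the box's. The tabs stand out of the housing's left (+y) and right (-y) sides, each 20 mm long (x) and 20 mm high, centred at this height; outer faces 60 mm apart at rest, 48 mm fully pressed. A 40 mm wide (y), 4 mm thick tongue of the lid covers the housing
- tab_left (a joint): travel of the left (+y) tab toward the middle, m: 0 at rest (sprung outward), 0.006 fully pressed; its catch lets go at about 0.003. Takes 1.6 N at first, 4 N at the end. Each tab holds one side of the lid: both must be in at the same time to free it
- tab_right (a joint): the same for the right (-y) tab
- lid (a joint): lid angle, rad: about 0.01 latched, 1.65 fully open (just past upright). Once both tabs are pressed a damped spring opens it in about 1 s, unless something is in its way, and holds it open (1 N at the front edge pushes it down). Pushed down, it cams the tabs aside and snaps, at about 8 N near its front edge; not snapped, it springs open again
- lid_hinge (a point): middle of the hinge axis, in the box's frame at (45, 0, 45) mm; the axis runs along the box's y; does not move with the lid angle
- lid_front (a point): point on the outer face of the lid, 85 mm from the hinge axis and 5 mm inside the lid's front edge, on the centre line (the tongue goes on from there to 122 mm from the hinge); moves with the lid
- box_in (a point): centre of the inner floor of the box, 3 mm above its underside; inside 84 (x) x 104 (y) mm, 42 mm deep
- eraser: white eraser in a blue card sleeve, lying on the desk, 20 (x) x 44 (y) x 12 (z) mm, origin at the centre of its underside; loose
- masking_tape: loose bystander: roll of beige masking tape lying flat, 104 x 102 x 25 mm, origin at the centre of its underside
- binder_clip: loose bystander: black binder clip, 32 x 32 x 40 mm, origin at the centre of its underside
- coaster: loose bystander: round wooden coaster, 92 mm across, 9 mm thick, origin at the centre of its underside
Mind the look-alikes: they are no part of the job. What is shaped like the eraser but pink is not meant.

How it is judged:
On the way, in this order (a step that is already met when the one before it is completed fails the run):
1. both tabs are pressed in together, so that the catches let go (value of joint each of tab_left, tab_right above 0.0025 m).
2. the lid stands open (value of joint lid above 1.1 rad), for 0.1 s.
3. the eraser is inside the box and let go (x of eraser in the frame of box_in between -0.042 and 0.042 m and y of eraser in the frame of box_in between -0.052 and 0.052 m and z of eraser in the frame of box_in between -0.005 and 0.03 m and contact force between the fingers and eraser below 0.1 N), for 0.1 s.
At the end, for the whole second after the job is handed in: The lid is snapped shut (under 0.03 rad) and stays so untouched, both tabs are back out (within 1.5 mm of rest), and the eraser lies still inside the box (value of joint lid below 0.03 rad and value of joint each of tab_left, tab_right below 0.0015 m and x of eraser in the frame of box_in between -0.042 and 0.042 m and y of eraser in the frame of box_in between -0.052 and 0.052 m and z of eraser in the frame of box_in between -0.005 and 0.042 m and linear speed of eraser below 0.02 m/s).
It fails at once if the roll of tape, the binder clip or the coaster is shifted more than 30 mm (distance of any of masking_tape, binder_clip, coaster from where it was at the start of the episode above 0.03 m).
It also fails if it takes over 64 s, if anything falls off the work surface, if the arm or the gripper's body presses on something with over 40 N, if the wrist force passes 120 N, or if a joint passes its speed limit or range.

### The arm

A 6-joint arm with a two-finger parallel gripper is mounted at the origin on a cart in front of the work surface, level with it; the furniture and walls round the work are solid. World frame = base frame: x ahead of the robot, y to its left, z up, the work surface at z = 0. Lengths are in m, angles in rad, forces in N, time in s.
With the tool pointing down it reaches from about 0.3 to 0.875 m from the base axis. Payload 6.4 kg.
Tool frame: the origin (TCP) lies midway between the tips of the shut fingers; the grasp point (between the pads) lies 19 mm behind it; z points along the fingers, y is the line along which they close (so a half turn about z gives the same grasp; the last joint's range is limited). The gripper opens to 88 mm and grips with 3 to 60 N. Pads are 18 mm wide; open, the fingers measure 123 mm over their backs; the gripper's body (75 mm by 187 mm) begins 45 mm behind the grasp point.
Start: joints at [1.11, 0.181, 1.607, -0, 1.354, -0.206], TCP at [0.145, 0.556, 0.239] pointing down, gripper open.
Joint ranges: [-2.99, 2.99], [-0.89, 2.07], [0.3, 2.58], [-1.14, 4.28], [0, 2.63], [-3.12, 3.12]. Speed limits (rad/s): [2.57, 2.57, 3.01, 3.14, 3.14, 3.14].

### API

Orientations are given as a unit quaternion [w, x, y, z].
In Python, from bench import arm gives the robot as it stands. The module is installed in compiled form; this text tells all that it offers.
- The arm moves only by the tool arm_command, never from a script. Its argument "rows" is a list of rows, each a list of 5 numbers: the shift along the world's x, y, z in units of 60 mm (1.0 is 60 mm), then the turn about the world's z in degrees, then the opening, from 0 (shut) to 1 (fully open). In form: [[dx, dy, dz, yaw, jaw], ...]. A call has 1 to 20 rows; each row shifts and turns the commanded pose from where the row before left it; what a row does not reach is not made up. A row lasts 1/8 s, in which the tool goes at most 62.5 mm and 10.7 degrees, less where a joint would pass 70% of its speed; a pose out of reach is approached as far as the arm can. A call is refused whole if a number of a shift passes 1 or a number of a turn 10.7, either way. A call with a gripper value outside its range is refused whole. The fingers move at their own pace and stop on an object; the grip force is fixed at half the most. Time passes only in rows, so rows that do not move let the fingers close. It gives the time, the measured TCP pose, the force, the opening and the grip force at its end, in the units of the state.
- arm.sense(): the state, without advancing time (a new reading comes with each control period).
- arm.grab_frame(name): name is "scene" or "top"; returns a dict with "color" (384x512x3 uint8, red, green, blue), "z_map" (384x512 float32, m along the optical axis (not along the pixel's ray), 0 where there is no reading), "intrinsics" (3x3 intrinsics, pixels), "distortion" ([k1, k2, p1, p2, k3] as OpenCV has them; the pictures are not rectified), "position" and "rotation" of the camera in the world. Camera axes: x right, y down, z forward; pixel columns grow to the right and rows downward; lengths in m; the calibration is good to about 2 mm. A picture is of the moment at which its call begins.
- arm.sign_off(): hands the job in; it is judged then, once.
Trained networks look in the newest picture that a camera, given by its name, has taken for a name from the list of things; names that differ only in an ending like _2 or _b are one class to them, and where a whole thing is asked for, a point or a joint stands for the part that bears it (a point fixed in the world has none). Each returns a list of dicts, best first, with "score" (0 to 1); they miss things now and then, are a little off and sometimes report something else, mostly with a low value. They report only what shows in the picture. A call takes as long as a camera call. They do not tell look-alikes from the thing itself.
- arm.trace(camera, thing): "pixels" (384x512 bool, what is visible of it).
- arm.landmark_of(camera, thing): "xyz" ([x, y, z] in m, in world coordinates, good to about 4 mm: a listed point, or the origin of a listed thing).
The state is a dict: "clock": time; "joint_pos": joint angles; "qd": joint speeds; "joint_torque": joint torques, N m; "tcp_pos": TCP position; "tcp_rot": TCP orientation; "force": force on the tool from outside, world axes, zero at the start; "ft_torque": the same for the moment, N m; "gripper_width": finger opening in m; "grasp_force": force on a finger pad.
Only numpy, scipy, OpenCV 4.12 (cv2) and the standard library are available. Lean on these libraries where they do the work, as an engineer would, in place of code of your own. Each camera call takes 0.05 s, during which the arm holds its last target. There are 200 camera calls.

## Working session

There is one attempt and no reset: what is moved stays moved. The work goes in short steps, Python scripts to look and compute and a tool call to move; the robot and the scene stay as the last step left them, time stands still between calls to the robot, and variables do not carry over. Pictures are saved under pics/ and viewed, at most 10 in all, crops included, and the job is handed in when it is done.

Besides the shell and the picture viewer there is one more tool, called after "Call:" as name([rows], argument=value, ...), one row to a line, values as JSON. arm_command: Moves the arm, as the interface text tells. Its arguments: {"type":"object","properties":{"rows":{"type":"array","items":{"type":"array","items":{"type":"number"}}}},"required":["rows"]}

```bash
mkdir -p pics
cat > h.py <<'E'
import numpy as np, cv2
from bench import arm
def pts(f,mask=None):
    K=np.array(f["intrinsics"],float);d=np.array(f["distortion"],float);z=f["z_map"]
    m=z>0
    if mask is not None: m&=mask
    v,u=np.nonzero(m)
    n=cv2.undistortPoints(np.stack([u,v],1).astype(np.float64).reshape(-1,1,2),K,d).reshape(-1,2)
    zz=z[v,u]; P=np.c_[n*zz[:,None],zz]
    return P@np.array(f["rotation"]).T+np.array(f["position"]),u,v
def save(f,name): cv2.imwrite("pics/"+name,f["color"][...,::-1])
E
python3 - <<'E'
from h import *
np.set_printoptions(precision=4,suppress=True)
s=arm.sense();print(s["clock"],s["tcp_pos"],s["tcp_rot"],s["gripper_width"])
F={c:arm.grab_frame(c) for c in("scene","top")}
cv2.imwrite("pics/a.png",cv2.resize(np.vstack([F["scene"]["color"],F["top"]["color"]])[...,::-1],None,fx=.78,fy=.78))
for c in F:
    print(c,F[c]["position"],F[c]["rotation"])
    for t in("storage_box","latch","lid_hinge","lid_front","box_in","eraser","masking_tape","binder_clip","coaster"):
        print(t,[(np.round(r["xyz"],4),round(r["score"],2)) for r in arm.landmark_of(c,t)][:4])
    for t in("storage_box","eraser","tab_left","tab_right","lid"):
        for r in arm.trace(c,t)[:3]:
            P,u,v=pts(F[c],r["pixels"])
            if len(P): print(" tr",t,round(r["score"],2),u.mean().round(),v.mean().round(),len(u),np.median(P,0),np.percentile(P,2,axis=0),np.percentile(P,98,axis=0))
E
```

```text
0.0 [0.1447 0.556  0.2378] [-0.0003  0.127   0.9919 -0.0008] 0.0881508193849811
scene [0.1562 0.4986 0.7231] [ 0.0998 -0.2417  0.8939 -0.3641]
storage_box [(array([ 0.5539, -0.1131, -0.0031]), 0.69), (array([ 0.647 , -0.0143,  0.0019]), 0.35)]
latch [(array([ 0.491 , -0.1166,  0.0266]), 0.88), (array([ 0.5423,  0.1559, -0.0015]), 0.7)]
lid_hinge [(array([ 0.5927, -0.1155,  0.039 ]), 0.97)]
lid_front [(array([ 0.5124, -0.1178,  0.0502]), 0.58)]
box_in [(array([ 0.5502, -0.121 ,  0.0049]), 0.96)]
eraser [(array([ 0.3351, -0.2915,  0.0032]), 0.69), (array([0.4633, 0.181 , 0.0026]), 0.58), (array([ 0.5414,  0.1564, -0.0023]), 0.52)]
masking_tape [(array([ 0.6473, -0.013 ,  0.0034]), 0.6)]
binder_clip [(array([ 0.3983, -0.0028,  0.0007]), 0.72)]
coaster [(array([ 0.3383, -0.2888,  0.0023]), 0.77)]Traceback (most recent call last):
  File "<stdin>", line 12, in <module>
  File "h.py", line 10, in pts
    return P@np.array(f["rotation"]).T+np.array(f["position"]),u,v
           ~^~~~~~~~~~~~~~~~~~~~~~~~~~
ValueError: matmul: Input operand 1 has a mismatch in its core dimension 0, with gufunc signature (n?,k),(k,m?)->(n?,m?) (size 4 is different from 3)
```

View pics/a.png

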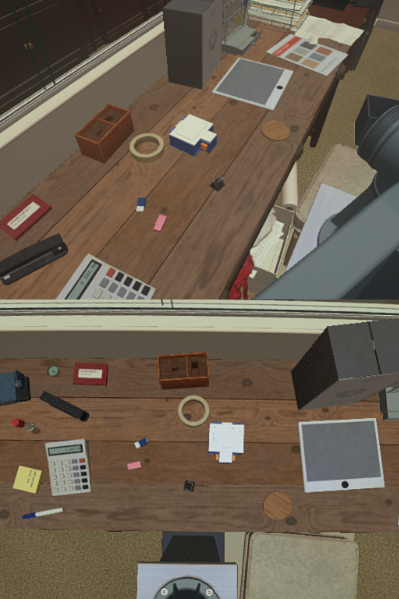

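The stacked view (scene on top, top camera below) shows the box at (193,135)/(227,440) with its orange tabs toward the robot. The blue and white eraser is at (141,204)/(141,442) and the pink look-alike at (160,222)/(134,465). The tape, clip and coaster are clear of the line between eraser and box. The rotation is a quaternion, so I'll fix the helper and measure.

```bash
sed -i 's/np.array(f\["rotation"\]).T/Rotation.from_quat(f["rotation"],scalar_first=True).as_matrix().T/; 1a from scipy.spatial.transform import Rotation' h.py
python3 - <<'E'
from h import *
np.set_printoptions(precision=4,suppress=True)
for c in ("scene","top"):
    f=arm.grab_frame(c); print(c,f["position"])
    if c=="top":
        for t in("storage_box","latch","lid_hinge","lid_front","box_in","eraser","masking_tape","binder_clip","coaster"):
            print(t,[(np.round(r["xyz"],4),round(r["score"],2)) for r in arm.landmark_of(c,t)][:3])
    for t in("storage_box","eraser","tab_left","tab_right","lid","binder_clip"):
        for r in arm.trace(c,t)[:3]:
            P,u,v=pts(f,r["pixels"])
            if len(P): print(" tr",t,round(r["score"],2),u.mean().round(),v.mean().round(),len(u),np.median(P,0),np.percentile(P,2,axis=0),np.percentile(P,98,axis=0))
    # colour-based
    P,u,v=pts(f); C=f["color"][v,u].astype(int)
    hsv=cv2.cvtColor(f["color"],cv2.COLOR_RGB2HSV)[v,u].astype(int)
    near=lambda x,y,r:(abs(P[:,0]-x)<r)&(abs(P[:,1]-y)<r)
    def rect(n,m):
        Q=P[m]; r=cv2.minAreaRect(Q[:,:2].astype(np.float32)*1000); print(" ",n,len(Q),r,"z",np.percentile(Q[:,2],[5,50,95]))
    e=near(.5414,.1564,.045)
    rect("eraser h>5mm",e&(P[:,2]>.006))
    rect("lid z>43",near(.55,-.117,.12)&(P[:,2]>.043)&(P[:,2]<.07))
    o=near(.49,-.117,.06)&(hsv[:,0]>5)&(hsv[:,0]<20)&(hsv[:,1]>190)&(P[:,2]>.012)
    Q=P[o]
    for n,k in(("L",Q[:,1]>-.117),("R",Q[:,1]<-.117)):
        if k.any(): print(" orange",n,k.sum(),np.median(Q[k],0),Q[k].min(0),Q[k].max(0))
    col=f["color"]
    u0,v0=(u[e].mean(),v[e].mean()); b=near(.52,-.117,.05); u1,v1=u[b].mean(),v[b].mean()
    cr=[cv2.resize(col[int(y)-30:int(y)+30,int(x)-30:int(x)+30],(300,300),interpolation=cv2.INTER_CUBIC) for x,y in((u0,v0),(u1,v1))]
    cv2.imwrite(f"pics/c_{c}.png",np.hstack(cr)[...,::-1])
a=[cv2.imread(f"pics/c_{c}.png") for c in("scene","top")]; cv2.imwrite("pics/b.png",np.vstack(a))
E
```

```text
scene [0.1562 0.4986 0.7231]
 tr storage_box 0.91 248.0 173.0 2336 [ 0.5323 -0.0995  0.0495] [ 0.472  -0.172   0.0016] [ 0.5954 -0.0642  0.0534]
 tr eraser 0.82 205.0 286.0 222 [0.459  0.1801 0.0113] [0.4487 0.1583 0.003 ] [0.4706 0.1993 0.0141]
 tr eraser 0.53 181.0 262.0 224 [0.5337 0.1586 0.0111] [ 0.5198  0.1317 -0.0004] [0.5524 0.1791 0.0145]
 tr tab_left 0.47 262.0 187.0 64 [ 0.4876 -0.0897  0.0322] [ 0.4795 -0.0973  0.0184] [ 0.497  -0.0871  0.0383]
 tr lid 0.98 247.0 166.0 1452 [ 0.5425 -0.1167  0.0508] [ 0.4762 -0.1732  0.0453] [ 0.5965 -0.0669  0.0537]
 tr binder_clip 0.66 279.0 235.0 204 [0.3917 0.0009 0.0107] [ 0.3811 -0.0191 -0.0003] [0.4104 0.0132 0.0355]
 tr binder_clip 0.28 248.0 173.0 2203 [ 0.5318 -0.0991  0.0497] [ 0.4721 -0.1696  0.0063] [ 0.5938 -0.0642  0.0535]
  eraser h>5mm 194 ((536.2601318359375, 156.87582397460938), (20.625165939331055, 45.58592224121094), 29.848268508911133) z [0.0076 0.0115 0.0142]
  lid z>43 1521 ((535.8251342773438, -119.34981536865234), (112.95772552490234, 129.01214599609375), 87.2463607788086) z [0.0465 0.0507 0.0531]
top [ 0.4082 -0
[... 643 characters left out ...]
3401, -0.2905, -0.0009]), 0.64), (array([ 0.5102, -0.1144,  0.0513]), 0.23)]
 tr storage_box 0.89 289.0 181.0 1986 [ 0.5413 -0.1168  0.0494] [ 0.4772 -0.169   0.0248] [ 0.5963 -0.0653  0.053 ]
 tr lid 0.85 290.0 180.0 1821 [ 0.5461 -0.119   0.0495] [ 0.4798 -0.171   0.0459] [ 0.5964 -0.0672  0.053 ]
 tr binder_clip 0.54 242.0 240.0 148 [ 0.3969 -0.002   0.013 ] [ 0.3824 -0.0171 -0.0018] [0.4109 0.0131 0.0369]
  eraser h>5mm 138 ((537.0853271484375, 158.93194580078125), (20.63644027709961, 43.93330764770508), 28.241748809814453) z [0.0084 0.0108 0.0139]
  lid z>43 1911 ((536.9736328125, -118.37376403808594), (110.37144470214844, 128.43405151367188), 88.13861846923828) z [0.0466 0.0495 0.0524]
```

View pics/b.png

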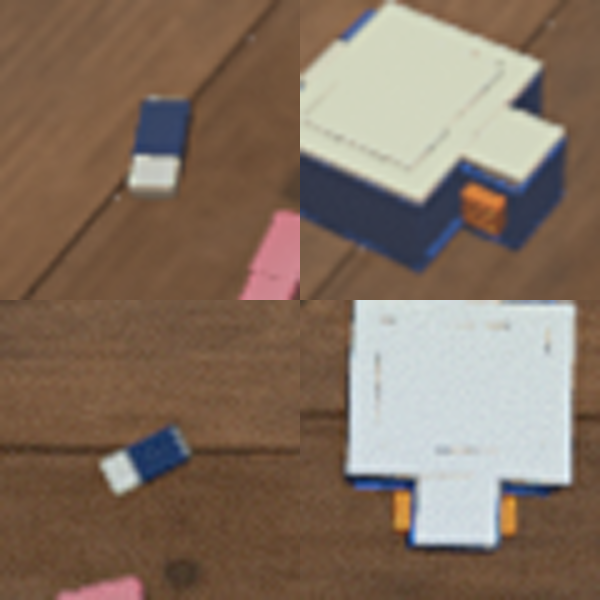

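The crops show the white and blue eraser, pink block kept apart, and the box turned about -2°, with orange tabs on both sides of the tongue.

- **Box:** both views put its centre at about (0.550, -0.118), with the lid top at 50 mm.
- **Latch:** about (0.489, -0.116).
- **Eraser:** about (0.537, 0.157), with its top at about 12 mm and yaw 29°.

These all match the given sizes. Next I move above the latch.

Call:
arm_command([
  [0.41,-0.8,0,0.9,1],
  [0.41,-0.8,0,0.9,1],
  [0.41,-0.8,0,0.9,1],
  [0.41,-0.8,0,0.9,1],
  [0.41,-0.8,0,0.9,1],
  [0.41,-0.8,0,0.9,1],
  [0.41,-0.8,0,0.9,1],
  [0.41,-0.8,0,0.9,1],
  [0.41,-0.8,0,0.9,1],
  [0.41,-0.8,0,0.9,1],
  [0.41,-0.8,0,0.9,1],
  [0.41,-0.8,0,0.9,1],
  [0.41,-0.8,0,0.9,1],
  [0.37,-0.8,0,0.9,1],
  [0,0,0,0,1],
  [0,0,0,0,1],
])

```text
clock: 3.75
tcp_pos: [0.4864, -0.1151, 0.2384]
tcp_rot: [-0.0, 0.018, 1.0, 0.0]
force: [-0.1, -0.2, -1.0]
gripper_width: 0.0885
grasp_force: 0.0
```

Call:
arm_command([
  [0,-0.01,-0.7,0,1],
  [0,0,-0.7,0,1],
  [0,0,-0.7,0,1],
  [0,0,-0.6,0,1],
  [0,0,-0.4,0,1],
  [0,0,-0.3,0,1],
  [0,0,-0.2,0,1],
  [0,0,-0.17,0,1],
  [0,0,0,0,1],
])

```text
clock: 4.88
tcp_pos: [0.4866, -0.1156, 0.0122]
tcp_rot: [-0.0, 0.017, 1.0, 0.0]
force: [0.4, 0.1, -0.3]
gripper_width: 0.0879
grasp_force: 0.0
```

Run:
```python
from h import *
s=arm.sense();print(s["tcp_pos"],s["force"],s["gripper_width"])
f=arm.grab_frame("scene");g=arm.grab_frame("top")
a=cv2.resize(f["color"][110:250,180:360],(540,420));b=cv2.resize(g["color"][130:270,230:350],(360,420))
cv2.imwrite("pics/d.png",cv2.resize(np.hstack([a,b]),(800,373))[...,::-1])
```

```text
[ 0.48662104 -0.115642    0.01224588] [ 0.37205317  0.11899988 -0.30813975] 0.08793669109758706
```

View pics/d.png

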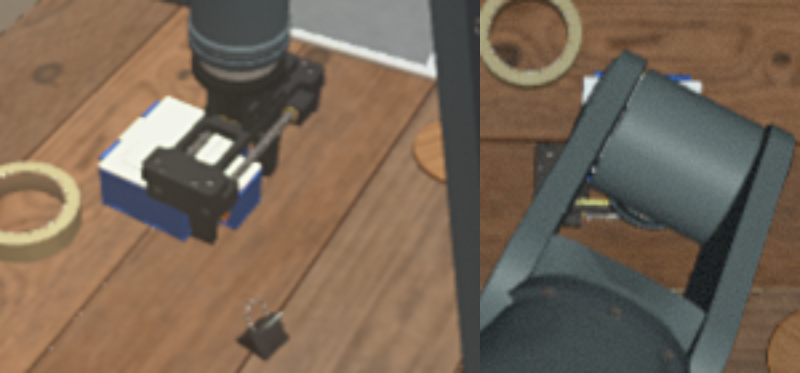

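The view shows the fingers straddling the housing, with the left finger at (205,222) beside the orange tab at (232,215) and no contact. Now I squeeze.

Call:
arm_command([
  [0,0,0,0,0.7],
  [0,0,0,0,0.5],
  [0,0,0,0,0.5],
  [0,0,0,0,0.5],
  [0,0,0,0,0.5],
  [0,0,0,0,0.5],
])

```text
clock: 5.72
tcp_pos: [0.487, -0.1168, 0.0127]
tcp_rot: [0.0, 0.017, 1.0, -0.0]
force: [-0.8, -5.9, 1.4]
gripper_width: 0.0469
grasp_force: 30.3
```

Width is 47 mm at 30 N, so both tabs are fully in. I release and back off toward -x.

Call:
arm_command([
  [0,0,0,0,1],
  [0,0,0,0,1],
  [0,0,0,0,1],
  [0,0,0,0,1],
  [-0.3,0,0,0,1],
  [-0.4,0,0,0,1],
  [-0.4,0,0,0,1],
  [-0.4,0,0.2,0,1],
  [-0.2,0,0.6,0,1],
  [0,0,0.8,0,1],
  [0,0,0.8,0,1],
  [0,0,0.8,0,1],
  [0,0,0,0,1],
])

```text
clock: 7.35
tcp_pos: [0.387, -0.1174, 0.2082]
tcp_rot: [0.003, 0.017, 1.0, -0.002]
force: [0.1, 0.1, -0.1]
gripper_width: 0.0879
grasp_force: 0.0
```

Run:
```python
from h import *
f=arm.grab_frame("scene")
print([(np.round(r["xyz"],3),round(r["score"],2)) for t in("lid_front","lid_hinge") for r in arm.landmark_of("scene",t)])
cv2.imwrite("pics/e.png",cv2.resize(f["color"][80:300,140:380],(600,550))[...,::-1])
```

```text
[(array([ 0.609, -0.118,  0.128]), 0.64), (array([ 0.592, -0.115,  0.042]), 0.74), (array([ 0.607, -0.117,  0.129]), 0.7)]
```

View pics/e.png

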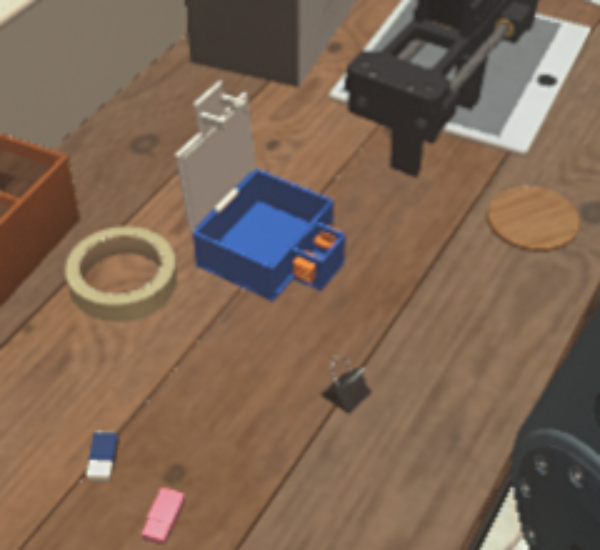

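The lid stands open at (215,150), and the tape, clip and coaster are untouched. Next is the eraser at (102,455) in this crop.

Call:
arm_command([
  [0.36,0.65,0,-8.4,0.6],
  [0.36,0.65,0,-8.4,0.6],
  [0.36,0.65,0,-8.4,0.6],
  [0.36,0.65,0,-8.4,0.6],
  [0.36,0.65,-0.3,-8.4,0.6],
  [0.36,0.65,-0.4,-8.4,0.6],
  [0.35,0.67,-0.4,-8.4,0.6],
  [0,0,-0.4,0,0.6],
  [0,0,0,0,0.6],
  [0,0,0,0,0.6],
])

```text
clock: 8.75
tcp_pos: [0.535, 0.1577, 0.114]
tcp_rot: [-0.001, 0.506, 0.862, -0.0]
force: [0.0, -0.5, 0.2]
gripper_width: 0.0532
grasp_force: 0.0
```

Run:
```python
from h import *
np.set_printoptions(precision=4,suppress=True)
s=arm.sense();R=Rotation.from_quat(s["tcp_rot"],scalar_first=True).as_matrix();print(s["tcp_pos"],np.degrees(np.arctan2(R[1,1],R[0,1])),R[:,2])
for c in("scene",):
    f=arm.grab_frame(c)
    print([(np.round(r["xyz"],4),round(r["score"],2)) for r in arm.landmark_of(c,"eraser")])
    P,u,v=pts(f); m=(abs(P[:,0]-.537)<.035)&(abs(P[:,1]-.157)<.035)&(P[:,2]>.006)&(P[:,2]<.02)
    print(m.sum(),cv2.minAreaRect(P[m][:,:2].astype(np.float32)*1000))
cv2.imwrite("pics/f.png",cv2.resize(f["color"][180:320,120:260],(560,560))[...,::-1])
```

```text
[0.535  0.1577 0.114 ] 29.181077069947282 [-0.0016 -0.0001 -1.    ]
[(array([0.464, 0.179, 0.003]), 0.79), (array([ 0.5423,  0.1548, -0.0003]), 0.66)]
187 ((536.306640625, 156.87335205078125), (20.328187942504883, 45.09038162231445), 26.591796875)
```

View pics/f.png

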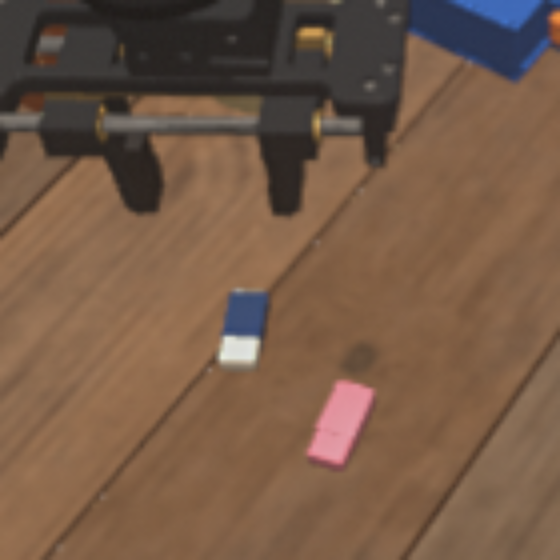

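The gripper is above the blue and white eraser at (243,328), with the pink one at (340,424) clear of it. I descend, grip and lift a little.

Call:
arm_command([
  [0.03,-0.01,-0.6,0,0.6],
  [0,0,-0.6,0,0.6],
  [0,0,-0.35,0,0.6],
  [0,0,-0.2,0,0.6],
  [0,0,-0.08,0,0.6],
  [0,0,0,0,0.3],
  [0,0,0,0,0.1],
  [0,0,0,0,0.1],
  [0,0,0,0,0.1],
  [0,0,0.5,0,0.1],
  [0,0,0.8,0,0.1],
  [0,0,0.8,0,0.1],
  [0,0,0,0,0.1],
])

```text
clock: 10.48
tcp_pos: [0.5405, 0.1578, 0.1354]
tcp_rot: [0.004, 0.506, 0.863, 0.003]
force: [-0.0, -0.2, -0.5]
gripper_width: 0.0191
grasp_force: 30.0
```

Call:
arm_command([
  [0,-0.5,0,10,0.1],
  [0,-0.6,0,10,0.1],
  [0,-0.7,0,10,0.1],
  [0,-0.7,0,10,0.1],
  [0,-0.7,0,10,0.1],
  [0,-0.7,0,9,0.1],
  [0,-0.7,0,0,0.1],
  [0,0,0,0,0.1],
  [0,0,0,0,0.1],
])

```text
clock: 11.6
tcp_pos: [0.5366, -0.1178, 0.1297]
tcp_rot: [-0.001, 0.016, 1.0, 0.001]
force: [0.6, -0.1, -0.5]
gripper_width: 0.0189
grasp_force: 30.0
```

Call:
arm_command([
  [0.05,0,-0.5,0,0.1],
  [0,0,-0.6,0,0.1],
  [0,0,-0.5,0,0.1],
  [0,0,-0.25,0,0.1],
  [0,0,-0.12,0,0.1],
  [0,0,0,0,0.1],
  [0,0,0,0,0.45],
  [0,0,0,0,0.45],
  [0,0,0,0,0.45],
  [0,0,0,0,0.45],
])

```text
clock: 12.85
tcp_pos: [0.5405, -0.1187, 0.0128]
tcp_rot: [0.0, 0.016, 1.0, -0.0]
force: [0.3, 0.4, -0.7]
gripper_width: 0.0399
grasp_force: 0.0
```

The eraser is released. I rise and check it in the picture.

Call:
arm_command([
  [0,0,0.3,0,0.45],
  [0,0,0.7,0,0.45],
  [0,0,0.8,0,0.45],
  [0,0,0.8,0,0.45],
  [0,0,0.6,0,0.2],
  [0,0,0.2,0,0],
  [0,0,0,0,0],
])

```text
clock: 13.72
tcp_pos: [0.5405, -0.1186, 0.2171]
tcp_rot: [0.001, 0.016, 1.0, -0.0]
force: [-0.2, 0.2, 0.6]
gripper_width: 0.0117
grasp_force: 0.0
```

Run:
```python
from h import *
f=arm.grab_frame("scene")
for t in("eraser","lid_front","lid_hinge"): print(t,[(np.round(r["xyz"],4),round(r["score"],2)) for r in arm.landmark_of("scene",t)])
cv2.imwrite("pics/g.png",cv2.resize(f["color"][60:260,160:360],(600,600))[...,::-1])
```

```text
eraser [(array([0.4652, 0.1782, 0.0011]), 0.66), (array([ 0.5454, -0.1176,  0.0012]), 0.43)]
lid_front [(array([ 0.6077, -0.1196,  0.129 ]), 0.86)]
lid_hinge [(array([ 0.5957, -0.1157,  0.0448]), 0.78), (array([ 0.5412, -0.1186,  0.0012]), 0.44)]
```

View pics/g.png

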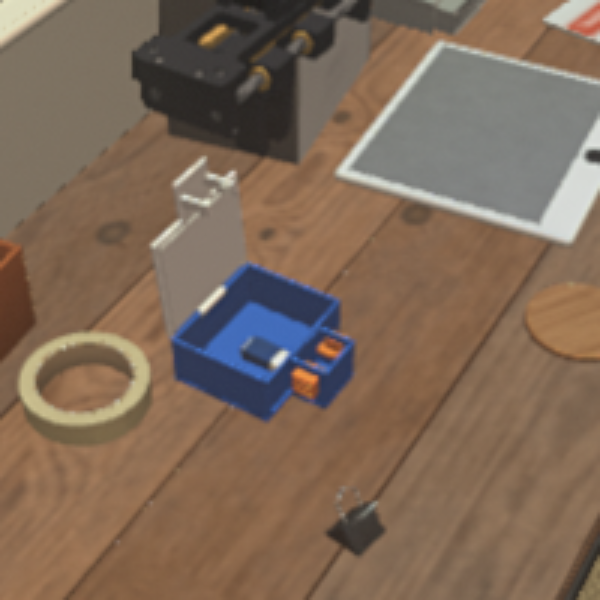

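The eraser lies on the box floor at (265,353) and the lid is still upright. I check for free space behind the lid before going there.

Run:
```python
from h import *
for c in("scene","top"):
    f=arm.grab_frame(c);P,u,v=pts(f)
    m=(P[:,0]>.63)&(P[:,0]<.95)&(abs(P[:,1]+.118)<.3)&(P[:,2]>.05)&(P[:,2]<.6)
    Q=P[m]; print(c,m.sum())
    for y in np.arange(-.4,.18,.05):
        k=abs(Q[:,1]-y)<.025
        if k.any(): print(round(y,2),k.sum(),"xmin",Q[k,0].min().round(3),"zmax",Q[k,2].max().round(3))
```

```text
scene 17741
-0.4 600 xmin 0.654 zmax 0.288
-0.35 1872 xmin 0.653 zmax 0.29
-0.3 802 xmin 0.834 zmax 0.198
-0.25 866 xmin 0.834 zmax 0.196
-0.2 942 xmin 0.834 zmax 0.196
-0.15 1013 xmin 0.833 zmax 0.196
-0.1 1081 xmin 0.835 zmax 0.196
-0.05 1745 xmin 0.729 zmax 0.196
-0.0 1924 xmin 0.725 zmax 0.196
0.05 2655 xmin 0.721 zmax 0.436
0.1 2243 xmin 0.718 zmax 0.436
0.15 1746 xmin 0.833 zmax 0.196
top 24628
-0.4 2819 xmin 0.656 zmax 0.29
-0.35 5057 xmin 0.654 zmax 0.29
-0.3 1423 xmin 0.837 zmax 0.197
-0.25 1422 xmin 0.836 zmax 0.197
-0.2 1419 xmin 0.836 zmax 0.197
-0.15 1350 xmin 0.835 zmax 0.198
-0.1 1427 xmin 0.836 zmax 0.197
-0.05 1970 xmin 0.731 zmax 0.197
-0.0 2130 xmin 0.727 zmax 0.198
0.05 2188 xmin 0.723 zmax 0.227
0.1 1822 xmin 0.721 zmax 0.197
0.15 1412 xmin 0.837 zmax 0.197
```

The space is free to x of about 0.72. I go over the lid and down behind it.

Call:
arm_command([
  [0.4,0,0,0,0],
  [0.5,0,0,0,0],
  [0.5,0,0,0,0],
  [0.5,0,0,0,0],
  [0,0,-0.5,0,0],
  [0,0,-0.6,0,0],
  [0,0,-0.4,0,0],
  [0,0,0,0,0],
])

```text
clock: 15.02
tcp_pos: [0.6522, -0.1178, 0.123]
tcp_rot: [-0.003, 0.016, 1.0, 0.001]
force: [-0.4, -0.4, -0.3]
gripper_width: 0.0006
grasp_force: 0.0
```

Call:
arm_command([
  [-0.3,0,0,0,0],
  [-0.3,0,0,0,0],
  [-0.3,0,0,0,0],
  [-0.3,0,-0.05,0,0],
  [-0.24,0,-0.1,0,0],
  [-0.23,0,-0.15,0,0],
  [-0.17,0,-0.2,0,0],
  [-0.15,0,-0.22,0,0],
  [-0.1,0,-0.12,0,0],
  [0,0,-0.1,0,0],
  [0,0,0,0,0],
])

```text
clock: 16.4
tcp_pos: [0.5287, -0.1185, 0.0696]
tcp_rot: [-0.0, 0.016, 1.0, 0.0]
force: [-0.3, 0.6, 0.2]
gripper_width: 0.0005
grasp_force: 0.3
```

Run:
```python
from h import *
f=arm.grab_frame("scene")
for t in("lid_front",): print(t,[(np.round(r["xyz"],4),round(r["score"],2)) for r in arm.landmark_of("scene",t)])
cv2.imwrite("pics/i.png",cv2.resize(f["color"][80:240,180:340],(480,480))[...,::-1])
```

```text
lid_front [(array([ 0.5162, -0.1143,  0.0696]), 0.85)]
```

View pics/i.png

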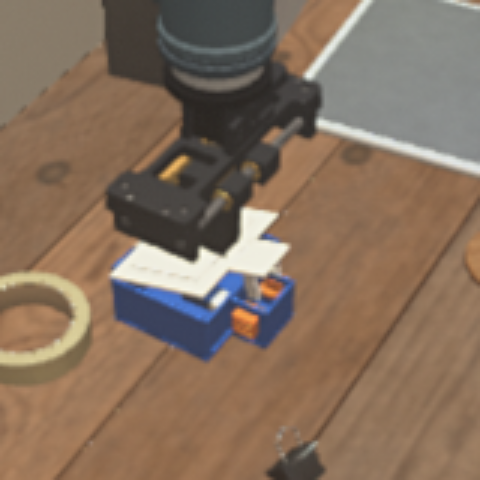

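The lid is almost down under the shut fingers, with the tongue at (262,255) above the housing. I press near its front edge.

Call:
arm_command([
  [-0.12,0,-0.1,0,0],
  [-0.12,0,-0.1,0,0],
  [0,0,-0.08,0,0],
  [0,0,-0.06,0,0],
  [0,0,-0.05,0,0],
  [0,0,-0.03,0,0],
  [0,0,0,0,0],
])

```text
clock: 17.38
tcp_pos: [0.514, -0.1186, 0.0462]
tcp_rot: [-0.001, 0.016, 1.0, -0.0]
force: [-8.7, 2.5, 20.1]
gripper_width: 0.0005
grasp_force: 10.1
```

Contact is 20 N with the tip near the lid's closed height. I lift and check that it stays shut.

Call:
arm_command([
  [0,0,0.1,0,0],
  [0,0,0.3,0,0],
  [-0.3,0,0.7,0,0],
  [-0.8,0,0.5,0,0],
  [-0.8,0,0.5,0,0],
  [-0.8,0,0.2,0,0],
  [0,0,0,0,0],
  [0,0,0,0,0],
  [0,0,0,0,0],
  [0,0,0,0,0],
])

```text
clock: 18.62
tcp_pos: [0.3528, -0.1184, 0.1824]
tcp_rot: [-0.001, 0.015, 1.0, 0.001]
force: [-0.2, 0.1, 0.0]
gripper_width: 0.0003
grasp_force: 0.0
```

Run:
```python
from h import *
f=arm.grab_frame("scene")
for t in("lid_front","latch"): print(t,[(np.round(r["xyz"],4),round(r["score"],2)) for r in arm.landmark_of("scene",t)])
P,u,v=pts(f)
m=(P[:,0]>.475)&(P[:,0]<.592)&(abs(P[:,1]+.118)<.018)&(P[:,2]>.04)&(P[:,2]<.2)
q=P[m];print(m.sum(),"slope,z0",np.polyfit(q[:,0],q[:,2],1),np.percentile(q[:,2],[2,50,98]))
for t in("masking_tape","binder_clip","coaster"): print(t,[(np.round(r["xyz"],3),round(r["score"],2)) for r in arm.landmark_of("scene",t)][:2])
cv2.imwrite("pics/j.png",cv2.resize(f["color"][80:260,170:350],(540,540))[...,::-1])
```

```text
lid_front [(array([ 0.5127, -0.1169,  0.0492]), 0.84)]
latch [(array([ 0.4905, -0.1189,  0.0292]), 0.91), (array([ 0.3993, -0.0026,  0.0021]), 0.3)]
521 slope,z0 [0.0089518  0.04609376] [0.047256   0.05095723 0.05405006]
masking_tape [(array([ 0.647, -0.014, -0.   ]), 0.83), (array([ 0.554, -0.114, -0.003]), 0.17)]
binder_clip [(array([ 0.399, -0.004,  0.001]), 0.5)]
coaster [(array([ 0.334, -0.291,  0.001]), 0.71)]
```

View pics/j.png

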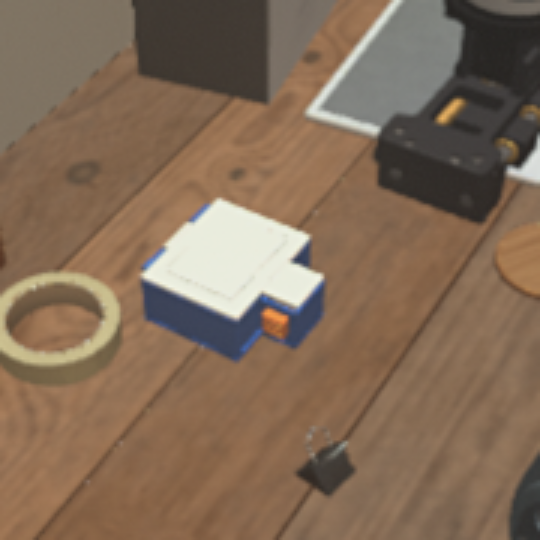

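The lid lies flat and stays shut untouched, with its top at 50 mm and a slope of about 0.009. The tab at (275,323) is back out and the bystanders have not moved.

```bash
python3 -c "
from bench import arm
print(arm.sign_off())"
```

```text
the job is handed in; nothing more can be done
None
```

I opened the box by its tabs, put the eraser inside and pressed the lid shut; it stayed closed on its own, the tape, binder clip and coaster did not move, and I handed the job in after about 19 s of the 64 s allowed (no verdict was returned).

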